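# Change over the samples at the refractometer bench

### The arm

A 7-joint arm with a two-finger parallel gripper is mounted at the origin on the work surface. World frame = base frame: x ahead of the robot, y to its left, z up, the work surface at z = 0. Lengths are in m, angles in rad, forces in N, time in s.
With the tool pointing down it reaches from about 0.425 to 0.825 m from the base axis. Payload 3.6 kg.
Tool frame: the origin (TCP) lies at the very end of the fingers, on their centre line; the grasp point (between the pads) lies 19 mm behind it (arm.grip_depth is the distance from the TCP to the grasp point, in m); z points along the fingers, y is the direction in which the jaws open and shut (so a half turn about z gives the same grasp; the last joint's range is limited). The gripper opens to 93 mm and grips with 3 to 60 N. Pads are 15 mm wide; open, the fingers measure 128 mm over their backs; the gripper's body (75 mm by 188 mm) begins 65 mm behind the grasp point.
Start: joints at [-0.026, 0.615, -0.013, 1.423, 0.008, 1.103, -0.04], TCP at [0.65, 0, 0.219] pointing down, gripper open.
Joint ranges: [-3.12, 3.12], [-0.3, 2.06], [-1.34, 1.32], [0.26, 2.42], [-1.36, 4.5], [0.01, 1.98], [-2.84, 2.84]. Speed limits (rad/s): [2.79, 2.79, 3.14, 3.14, 3.14, 3.14, 3.14].

### API

Orientations are given as a unit quaternion [w, x, y, z].
In Python, from bench import arm gives the robot as it stands.
- The arm moves only by the tool apply_moves, never from a script. Its argument "plan" is a list of rows, each an object of numbers: "hand": the finger opening in cm, from 0 to 9.3; "dx", "dy", "dz": the shift along the tool's x, y, z in cm; "turn": the turn about the tool's z in degrees. In form: [{"hand": .., "dx": .., "dy": .., "dz": .., "turn": ..}, ...]. A call has 1 to 12 rows; each row shifts and turns the commanded pose from where the row before left it, along the tool's axes as they then stand; what a row does not reach is not made up. A row lasts 1/8 s, in which the tool goes at most 62.5 mm and 10.7 degrees, less where a joint would pass 70% of its speed; a pose out of reach is approached as far as the arm can. A call with a gripper value outside its range is refused whole. The fingers move at their own pace and stop on an object; "squeeze" is the grip in N (left out, the last holds). Time passes only in rows, so rows that do not move let the fingers close. It gives the time, the measured TCP pose, the force and the opening at its end, in the units of the state.
- arm.sense(): the state, without advancing time (a new reading comes with each control period).
- arm.capture(name): name is "scene" or "side" or "wrist"; returns the picture (384x512x3 uint8, red, green, blue); there is no depth.
- arm.calibration(name): a dict with "fx", "fy", "cx", "cy" (pixels), "R" (3x3) and "t" (3): a world point X has camera coordinates R X + t. Camera axes: x right, y down, z forward; pixel columns grow to the right and rows downward; lengths in m; the calibration is good to about 2 mm. The wrist camera is an equidistant fisheye: a pixel r from the principal point sees the ray r / f radians off the axis. A picture is of the moment at which its call begins: read the wrist's pose just before it. calibration takes no time and is no camera call; for the wrist camera it gives the pose at the moment of the call.
- arm.hand_in(): hands the job in, once; it reports no verdict.
The state is a dict: "clock": time; "joints": joint angles; "joint_velocities": joint speeds; "effort": joint torques, N m; "ee_pos": TCP position; "tcp_rot": TCP orientation; "force": force on the tool from outside, world axes, zero at the start; "wrist_torque": the same for the moment, N m; "width": opening from 0.0 (shut) to 1.0 (fully open).
Only numpy, scipy, OpenCV 4.12 (cv2) and the standard library are available. Lean on these libraries where they do the work, as an engineer would, in place of code of your own. Each camera call takes 0.05 s, during which the arm holds its last target. There are 200 camera calls.

### The job

The bottle on the round measuring stage has been measured and the jar on the square tray is next: make them change places, each upright in the middle of the other's place, and put the tall vial from the cork pad upright into the aluminium canister to warm. Never stand the bottle or the jar on the bare bench (the cork pad is free once the vial is gone), and lower the vial until you feel it touch the canister's raised floor instead of letting it drop. Leave the dropper bottle, the dishes and the hand meter where they are, and let go of everything at the end.

Things in the scene. Friction and masses are not known exactly. Their poses are not given: they have to be found in the camera images.
- bottle: Loose white plastic sample bottle, 115 mm high, about 0.15 kg: round body 48 mm in diameter up to 78 mm, shoulder narrowing to 92 mm, grey cap 30 mm in diameter from 96 mm to the top. Grip the body. Starts upright on the stage, up to 9 mm off its middle. origin at the centre of its underside, z up along its axis.
- jar: Loose squat glass jar with a flat grey lid, 64 mm high, about 0.2 kg: 60 mm in diameter up to 46 mm, lid 62 mm in diameter above. Grip across the lid and the upper body. Starts upright on the tray, up to 9 mm off its middle. origin at the centre of its underside, z up along its axis.
- vial: Loose tall amber glass vial with grey cap, a plain round cylinder 30 mm in diameter and 125 mm high, about 0.1 kg. Grip near its top (about 100 mm up) so that the fingers stay above the canister's rim. Starts upright on the pad, up to 14 mm off its middle. origin at the centre of its underside, z up along its axis.
- stage: Fixed measuring stage: flat round steel disc 100 mm in diameter, its top 20 mm above the bench, with a small grey display box (30 x 44 mm, 14 mm high) on its +x side, centred 65 mm from the origin. Place for the jar. Origin at the centre of the disc on the bench, z up.
- tray: Fixed square grey plastic tray 110 x 110 mm, wall 4 mm thick and 14 mm high, its flat inner floor 8 mm above the bench. Place for the bottle. Origin at its centre on the bench, z up.
- pad: Fixed flat cork pad 90 mm (x) by 140 mm (y), its top 8 mm above the bench. Holds the vial at the start; the free spot for the swap afterwards. Origin at its centre on the bench, z up.
- canister: Fixed open aluminium warming canister, opaque, round, outside diameter 64 mm, inside 56 mm, rim 80 mm above the bench. Inside is a rigid flat raised floor that is set at a different height every time, somewhere from 12 to 48 mm above the bench. Place for the vial, which stands out above the rim. Origin at its centre on the bench, z up.
- dropper: Bystander: small loose amber dropper bottle with black top, 32 mm in diameter, 75 mm high. Leave alone. Origin at the centre of its underside.
- dishes: Bystander: loose stack of three covered round glass dishes in one piece, 92 mm in diameter, 41 mm high. Leave alone. Origin at the centre of its underside.
- meter: Bystander: loose grey hand-held meter with a small screen, 55 x 110 x 30 mm. Leave alone. Origin at the centre of its underside.

How it is judged:
By the outcome, as a careful person would: the job done as asked, in the order asked, and still so for the second after the job is handed in, with the robot touching nothing.
It also fails if it takes over 131 s, if anything falls off the work surface, if the arm or the gripper's body presses on something with over 40 N, if the wrist force passes 120 N, or if a joint passes its speed limit or range.

## Working session

There is one attempt and no reset: what is moved stays moved. The work goes in short steps, Python scripts to look and compute and a tool call to move; the robot and the scene stay as the last step left them, time stands still between calls to the robot, and variables do not carry over. Pictures are saved under pics/ and viewed, about 12 in all and at most 16, crops included, and the job is handed in when it is done.

Besides the shell and the picture viewer there is one more tool, called in YAML: its name, and indented under it one key for each argument. apply_moves: Moves the arm, as the interface text tells. Its arguments: {"type":"object","properties":{"plan":{"type":"array"},"squeeze":{"type":"number"}},"required":["plan"]}

```bash
ls; mkdir -p pics; python3 - <<'E'
from bench import arm
import cv2
print(arm.sense()); print(arm.grip_depth)
for n in("scene","side","wrist"):
    c=arm.calibration(n); print(n,c)
    cv2.imwrite(f"pics/{n}0.png",arm.capture(n)[:,:,::-1])
E
```

```text
pics
{'clock': 0.0, 'joints': array([-0.02648404,  0.61591985, -0.01264276,  1.42483524,  0.00810287,
        1.10341203, -0.04040924]), 'joint_velocities': array([-4.41675680e-04,  1.44678404e-03,  1.27592211e-03,  7.28189411e-05,
        1.06041709e-04, -4.39724592e-05,  6.54005356e-04]), 'effort': array([ 5.37042069e-04, -4.58937871e+01,  2.08912762e-01, -1.65743172e+01,
       -6.11085235e-02,  2.03703978e-02,  2.53581929e-04]), 'ee_pos': array([6.49229921e-01, 1.29387052e-05, 2.17501789e-01]), 'tcp_rot': array([-0.00088438,  0.70708369,  0.70712874, -0.00090062]), 'force': array([ 0.92291624, -0.02206593, -0.30890842]), 'wrist_torque': array([ 0.0046667 , -0.01239197,  0.01187139]), 'width': 1.0007573089843038}
0.0188
scene {'fx': 440.8895606092747, 'fy': 440.8895606092747, 'cx': 255.87433298804646, 'cy': 189.7805308123327, 'R': array([[ 0.77030477,  0.63759587,  0.01010301],
       [ 0.49672323, -0.59002527, -0.63650311],
       [-0.39987073,  0.49531978, -0.77120796]]), 't': array([-0.46584906, -0.2835002 ,  1.21242375])}
side {'fx': 347.04462593930936, 'fy': 347.04462593930936, 'cx': 253.1732190065802, 'cy': 189.99595596629172, 'R': array([[-0.99294815, -0.11615508, -0.02370588],
       [-0.03955552,  0.51312479, -0.85740207],
       [ 0.11175568, -0.8504181 , -0.51410088]]), 't': array([0.5859729 , 0.04192906, 0.84462079])}
wrist {'fx': 297.3186396354542, 'fy': 297.3186396354542, 'cx': 253.16054369983732, 'cy': 193.8718248121843, 'R': array([[ 9.99999283e-01, -1.58957753e-04, -1.18703820e-03],
       [ 1.58802653e-04, -9.64801743e-01,  2.62978273e-01],
       [-1.18705896e-03, -2.62978273e-01, -9.64801026e-01]]), 't': array([-0.64938535, -0.02981613,  0.38979874])}
```

View pictures.

View pics/scene0.png

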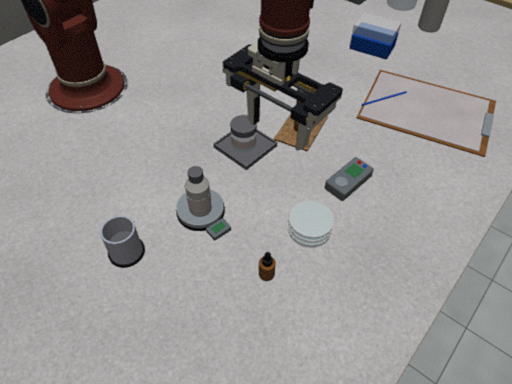

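View pics/side0.png

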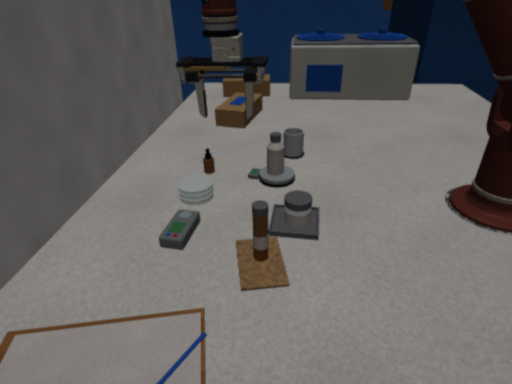

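View pics/wrist0.png

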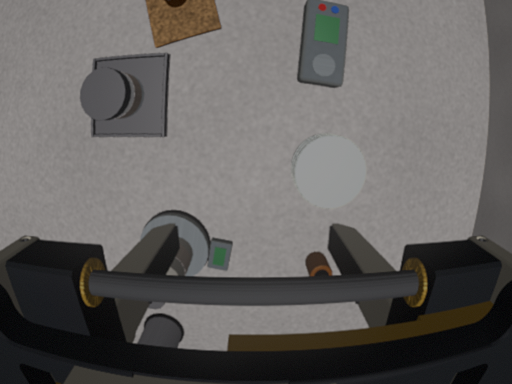

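The views show, in side pixels: the canister at (293,143), the bottle on the stage at (276,175), the jar on the tray at (297,210) and the vial on the pad at (260,255). The bystanders are the dropper (208,163), the dishes (196,190) and the meter (181,229). The wrist view looks straight down, with +x to the right and +y up.

```bash
cat > h.py <<'E'
import numpy as np, cv2
from bench import arm
def ray(n,p,c=None):
    c=c or arm.calibration(n); p=np.atleast_2d(np.float64(p))
    d=(p-[c['cx'],c['cy']])/[c['fx'],c['fy']]
    if n=="wrist":
        r=np.linalg.norm(d,axis=1); s=np.sinc(r/np.pi)
        v=np.c_[d*s[:,None],np.cos(r)]
    else: v=np.c_[d,np.ones(len(d))]
    R=c['R']; return -R.T@c['t'], v@R
def onz(n,p,z,c=None):
    o,v=ray(n,p,c); return (o+v*((z-o[2])/v[:,2])[:,None])[:,:2]
def proj(n,X,c=None):
    c=c or arm.calibration(n); Y=np.atleast_2d(X)@c['R'].T+c['t']
    if n=="wrist":
        q=np.linalg.norm(Y[:,:2],axis=1); u=Y[:,:2]/q[:,None]*np.arctan2(q,Y[:,2])[:,None]
    else: u=Y[:,:2]/Y[:,2:]
    return u*[c['fx'],c['fy']]+[c['cx'],c['cy']]
E
python3 - <<'E'
from h import *
np.set_printoptions(precision=3,suppress=True)
def P(n,l,z,*p): print(n,l,onz(n,p,z).round(3).tolist())
P("side","pad",.008,(236,241),(277,238),(286,283),(243,286))
P("side","vialtop",.125+.008,(260,207))
P("side","vialbot",.008,(260,260))
P("side","tray",.014,(274,207),(320,208),(318,235),(270,232))
P("side","jartop",.072,(298,201))
P("side","stage",.02,(259,175),(295,176),(277,183))
P("side","bottletop",.135,(275,137))
P("side","can rim",.08,(283,134),(303,134))
P("side","dishtop",.041,(196,186))
P("side","dropper",0.,(209,171))
P("side","meter",.03,(181,227))
P("scene","can rim",.08,(105,227),(138,227))
P("scene","bottletop",.135,(195,173))
P("scene","stage",.02,(177,207),(224,207))
P("scene","tray",.014,(214,147),(246,164),(276,147))
P("wrist","tray",.014,(94,57),(168,54),(165,135),(95,135))
P("wrist","jartop",.072,(106,93))
P("wrist","meter",.03,(324,43)); P("wrist","dish",.041,(331,172))
P("wrist","pad",.008,(156,46),(220,28)); 
P("scene","meter",.03,(350,177)); P("scene","dish",.041,(312,219)); P("scene","drop",.075,(267,255))
E
```

```text
side pad [[0.605, 0.192], [0.518, 0.174], [0.494, 0.303], [0.572, 0.318]]
side vialtop [[0.546, 0.243]]
side vialbot [[0.547, 0.246]]
side tray [[0.531, 0.063], [0.421, 0.059], [0.43, 0.163], [0.534, 0.162]]
side jartop [[0.476, 0.122]]
side stage [[0.583, -0.085], [0.483, -0.087], [0.53, -0.044]]
side bottletop [[0.539, -0.085]]
side can rim [[0.524, -0.244], [0.463, -0.247]]
side dishtop [[0.733, 0.023]]
side dropper [[0.74, -0.136]]
side meter [[0.727, 0.182]]
scene can rim [[0.475, -0.284], [0.522, -0.245]]
scene bottletop [[0.546, -0.112]]
scene stage [[0.504, -0.139], [0.58, -0.075]]
scene tray [[0.438, 0.045], [0.532, 0.053], [0.55, 0.141]]
wrist tray [[0.435, 0.165], [0.543, 0.155], [0.537, 0.051], [0.434, 0.056]]
wrist jartop [[0.485, 0.106]]
wrist meter [[0.734, 0.164]]
wrist dish [[0.743, 0.008]]
wrist pad [[0.524, 0.169], [0.608, 0.187]]
scene meter [[0.742, 0.159]]
scene dish [[0.747, 0.005]]
scene drop [[0.742, -0.135]]
```

apply_moves:
  plan:
    - {"dx": 3.5, "dy": -4}
    - {"dx": 3.5, "dy": -4}
    - {"dx": 3, "dy": -4}
    - {}
    - {}
    - {}

```text
invalid input
```

```bash
python3 - <<'E'
from h import *
import pickle
c=arm.calibration("wrist");s=arm.sense();im=arm.capture("wrist")
print(s['ee_pos'],s['force']);pickle.dump((c,im),open("A.pkl","wb"));cv2.imwrite("pics/A.png",im[:,:,::-1])
E
```

```text
[6.49404201e-01 1.00319043e-05 2.17744551e-01] [ 0.97197821  0.71536198 -0.76186219]
```

apply_moves:
  plan:
    - {"dx": -6}
    - {"dx": -6}
    - {"dx": -6}
    - {"dx": -6}
    - {"dx": -6}
    - {"dx": -2}
    - {}
    - {}
    - {}

```text
invalid input
```

```bash
python3 - <<'E'
from h import *
import pickle
c=arm.calibration("wrist");s=arm.sense();im=arm.capture("wrist")
print(s['ee_pos'],s['force'],s['clock']);pickle.dump((c,im),open("B.pkl","wb"))
A=pickle.load(open("A.pkl","rb"))[1]
cv2.imwrite("pics/B.png",np.hstack([A,im])[:,:,::-1][:, :])
cv2.imwrite("pics/AB.png",cv2.resize(np.vstack([A[:290],im[:290]])[:,:,::-1],(528,598)))
E
```

```text
[6.49535092e-01 2.36506758e-05 2.17941845e-01] [-0.00480797 -0.6189417  -1.09761515] 0.2
```

View pics/AB.png

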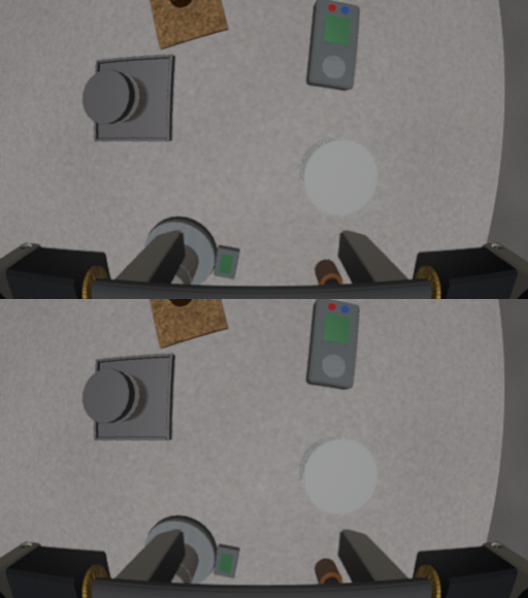

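Both move calls were refused as invalid input, so the arm hasn't moved and both pictures show the start pose. Every row probably needs all five fields.

apply_moves:
  plan:
    - {"hand": 9.3, "dx": 3.5, "dy": -4, "dz": 0, "turn": 0}
    - {"hand": 9.3, "dx": 3.5, "dy": -4, "dz": 0, "turn": 0}
    - {"hand": 9.3, "dx": 3, "dy": -4, "dz": 0, "turn": 0}
    - {"hand": 9.3, "dx": 0, "dy": 0, "dz": 0, "turn": 0}
    - {"hand": 9.3, "dx": 0, "dy": 0, "dz": 0, "turn": 0}
    - {"hand": 9.3, "dx": 0, "dy": 0, "dz": 0, "turn": 0}

```text
clock: 1.0
ee_pos: [0.5312, 0.0986, 0.2186]
tcp_rot: [0.001, 0.708, 0.706, 0.0]
force: [-0.2, -0.4, -0.1]
width: 1.0
```

```bash
cat >> h.py <<'E'
import pickle
def snap(k):
    c=arm.calibration("wrist");im=arm.capture("wrist");pickle.dump((c,im),open(k+".pkl","wb"));return c,im
E
python3 -c "
from h import *
snap('A')"
```

apply_moves:
  plan:
    - {"hand": 9.3, "dx": -6, "dy": 0, "dz": 0, "turn": 0}
    - {"hand": 9.3, "dx": -6, "dy": 0, "dz": 0, "turn": 0}
    - {"hand": 9.3, "dx": -6, "dy": 0, "dz": 0, "turn": 0}
    - {"hand": 9.3, "dx": -6, "dy": 0, "dz": 0, "turn": 0}
    - {"hand": 9.3, "dx": -6, "dy": 0, "dz": 0, "turn": 0}
    - {"hand": 9.3, "dx": -2, "dy": 0, "dz": 0, "turn": 0}
    - {"hand": 9.3, "dx": 0, "dy": 0, "dz": 0, "turn": 0}
    - {"hand": 9.3, "dx": 0, "dy": 0, "dz": 0, "turn": 0}
    - {"hand": 9.3, "dx": 0, "dy": 0, "dz": 0, "turn": 0}

```text
clock: 2.17
ee_pos: [0.5306, -0.2173, 0.2187]
tcp_rot: [-0.0, 0.706, 0.709, 0.001]
force: [-0.7, -0.1, -0.3]
width: 1.003
```

```bash
python3 - <<'E'
from h import *
c,im=snap('B')
A=pickle.load(open("A.pkl","rb"))[1]
cv2.imwrite("pics/AB2.png",cv2.resize(np.vstack([A[:290],im[:290]])[:,:,::-1],(528,598)))
E
```

```text
(no output)
```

View pics/AB2.png

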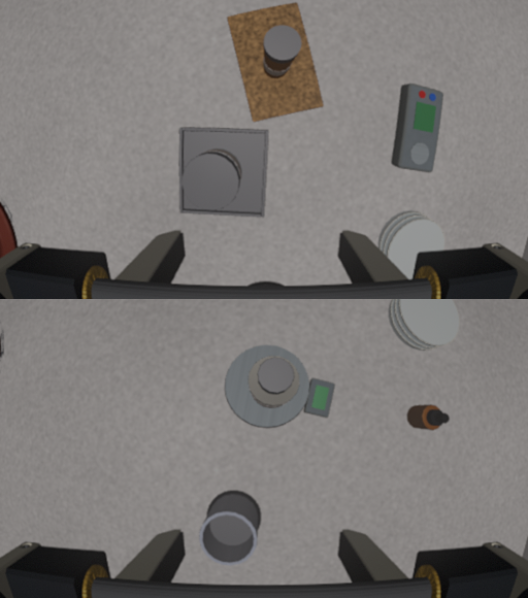

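A shows the vial cap at native (274,41), the pad around (267,60), the jar lid at (206,175) and the tray at (217,167). B shows the bottle cap at (268,75), the stage at (259,83), the canister rim at (222,232) and the dropper at (415,115).

```bash
cat >> h.py <<'E'
from scipy.optimize import least_squares
def circ(k,px,z,r,w=.006,name="wrist"):
    "edge points near radius r about a guess, on plane z, then a robust circle fit"
    c,im=k; g=cv2.GaussianBlur(im.astype(np.float32),(0,0),.8)
    x=onz(name,px,z,c)[0] if len(px)==2 and px[0]>3 else np.array(px)
    a=np.linspace(0,2*np.pi,180,endpoint=False)
    for it in range(4):
        rr=np.arange(r-w,r+w,.0004); P=np.stack([x[0]+np.outer(np.cos(a),rr),x[1]+np.outer(np.sin(a),rr),np.full((180,len(rr)),z)],-1)
        uv=proj(name,P.reshape(-1,3),c).reshape(180,-1,2).astype(np.float32)
        v=cv2.remap(g,uv[...,0],uv[...,1],cv2.INTER_LINEAR)
        d=np.abs(v[:,4:]-v[:,:-4]).sum(2); j=d.argmax(1); ok=d.max(1)>np.median(d.max(1))*.5
        e=P[np.arange(180),j+2,:2][ok]
        s=least_squares(lambda q:np.hypot(*(e-q[:2]).T)-q[2],[*x,r],loss='soft_l1',f_scale=.0008)
        x=s.x[:2]; w=max(w*.75,.003)
    return s.x.round(4), int((abs(np.hypot(*(e-x).T)-s.x[2])<.001).sum())
E
python3 - <<'E'
from h import *
A=pickle.load(open("A.pkl","rb"));B=pickle.load(open("B.pkl","rb"))
for z in (.130,.133): print("vial",z,circ(A,(274,41),z,.015))
print("jar",circ(A,(206,175),.072,.031))
print("stage",circ(B,(259,83),.02,.05,.01)); print("bottle",circ(B,(268,75),.135,.015))
print("can",circ(B,(222,232),.08,.032,.004),circ(B,(222,232),.08,.028,.004))
# tray, pad by masks
for n,p,z in (("tray",[(180,127),(268,129),(265,216),(180,215)],.014),("pad",[(228,17),(297,3),(322,104),(253,121)],.008)):
    q=onz("wrist",np.array(p)/1.031,z,A[0]);print(n,q.round(3).tolist(),q.mean(0),np.hypot(*(q-np.roll(q,1,0)).T))
hsv=cv2.cvtColor(A[1],cv2.COLOR_RGB2HSV)
m=((hsv[...,1]>70)&(hsv[...,0]>5)&(hsv[...,0]<25)).astype(np.uint8);m[130:]=0
m=cv2.morphologyEx(m,cv2.MORPH_OPEN,np.ones((3,3)))
cs=max(cv2.findContours(m,0,2)[0],key=cv2.contourArea)[:,0]
r=cv2.minAreaRect((onz("wrist",cs,.008,A[0])*1e4).astype(np.float32));print("pad rect",np.array(r[0])/1e4,np.array(r[1])/1e4,r[2])
g=cv2.GaussianBlur(A[1],(0,0),.8).astype(int)
print(g[165,160:185].sum(1)//3,g[165,248:275].sum(1)//3); print(g[112:135,215].sum(1)//3,g[196:216,190].sum(1)//3)
E
```

```text
vial 0.13 (array([0.5494, 0.237 , 0.0155]), 180)
vial 0.133 (array([0.5492, 0.2362, 0.0153]), 180)
jar (array([0.476 , 0.1045, 0.0325]), 119)
stage (array([ 0.5371, -0.1057,  0.0503]), 169)
bottle (array([ 0.5421, -0.1077,  0.0148]), 153)
can (array([ 0.4964, -0.2693,  0.03  ]), 141) (array([ 0.4958, -0.2692,  0.0291]), 137)
tray [[0.433, 0.164], [0.54, 0.159], [0.537, 0.05], [0.426, 0.051]] [0.48417316 0.10603604] [0.11297414 0.10757456 0.10928646 0.1103797 ]
pad [[0.492, 0.302], [0.577, 0.322], [0.607, 0.191], [0.522, 0.169]] [0.5495646  0.24587358] [0.13665937 0.0872352  0.13404448 0.08731407]
pad rect [0.54905786 0.24571389] [0.08839418 0.13814137] 13.266999244689941
[141 141 141 142 142 142 141 140 140 140 140 140 134 120 103  88  74  70
  82  94  98  99  99  99  99] [104 104 104 105 104 102  98  95  97 104 116 131 138 139 138 137 137 136
 135 135 136 137 137 138 140 142 143]
[141 142 142 141 141 140 139 140 140 140 137 124 106  99  96  93 101 108
 109 109 109 108 108] [ 96  96  95  94  94  93  84  71  72  88 102 117 130 137 139 138 137 136
 136 136]
```

apply_moves:
  plan:
    - {"hand": 9.3, "dx": 6, "dy": 0.3, "dz": 0, "turn": 0}
    - {"hand": 9.3, "dx": 6, "dy": 0.3, "dz": 0, "turn": 0}
    - {"hand": 9.3, "dx": 6, "dy": 0.3, "dz": 0, "turn": 0}
    - {"hand": 9.3, "dx": 6, "dy": 0.3, "dz": 0, "turn": 0}
    - {"hand": 9.3, "dx": 6, "dy": 0.3, "dz": 0, "turn": 0}
    - {"hand": 9.3, "dx": 6, "dy": 0.3, "dz": 0, "turn": 0}
    - {"hand": 9.3, "dx": 6, "dy": 0, "dz": 0, "turn": 0}
    - {"hand": 9.3, "dx": 3.4, "dy": 0.1, "dz": 0, "turn": 0}
    - {"hand": 9.3, "dx": 0, "dy": 0, "dz": 0, "turn": 0}
    - {"hand": 9.3, "dx": 0, "dy": 0, "dz": 0, "turn": 0}
    - {"hand": 9.3, "dx": 0, "dy": 0, "dz": 0, "turn": 0}

```text
clock: 3.6
ee_pos: [0.5493, 0.2319, 0.2188]
tcp_rot: [0.001, 0.708, 0.706, -0.0]
force: [-0.1, -0.5, 0.4]
width: 1.001
```

```bash
python3 - <<'E'
from h import *
from scipy.spatial.transform import Rotation as R
s=arm.sense(); print(s['ee_pos'],s['clock'])
q=s['tcp_rot'];M=R.from_quat([q[1],q[2],q[3],q[0]]).as_matrix();print(M.round(3))
k=snap('C')
for z,r in((.133,.015),(.072,.031)):
    g=(.549,.2365) if r<.02 else (.477,.104)
    print(circ(k,g,z,r), proj("wrist",[*g,z],k[0]))
E
```

```text
[0.54934098 0.23188076 0.21881793] 3.6
[[ 0.003  1.     0.   ]
 [ 1.    -0.003 -0.001]
 [-0.001  0.    -1.   ]]
(array([0.5492, 0.2359, 0.0154]), 157) [[252.25482302 194.31700246]]
(array([0.4775, 0.1045, 0.0327]), 86) [[195.03229433 283.974599  ]]
```

apply_moves:
  plan:
    - {"hand": 9.3, "dx": 0.4, "dy": 0, "dz": 4, "turn": 0}
    - {"hand": 9.3, "dx": 0, "dy": 0, "dz": 4, "turn": 0}
    - {"hand": 9.3, "dx": 0, "dy": 0, "dz": 3, "turn": 0}
    - {"hand": 9.3, "dx": 0, "dy": 0, "dz": 2, "turn": 0}
    - {"hand": 9.3, "dx": 0, "dy": 0, "dz": 0, "turn": 0}
    - {"hand": 9.3, "dx": 0, "dy": 0, "dz": 0, "turn": 0}

```text
clock: 4.4
ee_pos: [0.5499, 0.2377, 0.0897]
tcp_rot: [0.0, 0.707, 0.707, 0.001]
force: [-0.3, 0.8, -0.4]
width: 0.997
```

apply_moves:
  plan:
    - {"hand": 5, "dx": 0, "dy": 0, "dz": 0, "turn": 0}
    - {"hand": 3.6, "dx": 0, "dy": 0, "dz": 0, "turn": 0}
    - {"hand": 3.2, "dx": 0, "dy": 0, "dz": 0, "turn": 0}
    - {"hand": 2.6, "dx": 0, "dy": 0, "dz": 0, "turn": 0}
    - {"hand": 2, "dx": 0, "dy": 0, "dz": 0, "turn": 0}
    - {"hand": 2, "dx": 0, "dy": 0, "dz": 0, "turn": 0}
    - {"hand": 2, "dx": 0, "dy": 0, "dz": 0, "turn": 0}
    - {"hand": 2, "dx": 0, "dy": 0, "dz": 0, "turn": 0}
  squeeze: 20

```text
clock: 5.4
ee_pos: [0.5489, 0.238, 0.0886]
tcp_rot: [-0.0, 0.707, 0.707, -0.0]
force: [0.2, 0.2, -0.8]
width: 0.314
```

apply_moves:
  plan:
    - {"hand": 2, "dx": 0, "dy": 0, "dz": -3, "turn": 0}
    - {"hand": 2, "dx": 0, "dy": 0, "dz": -4, "turn": 0}
    - {"hand": 2, "dx": 0, "dy": 0, "dz": -5, "turn": 0}
    - {"hand": 2, "dx": 0, "dy": 0, "dz": -4, "turn": 0}
    - {"hand": 2, "dx": -3, "dy": 0, "dz": 0, "turn": 0}
    - {"hand": 2, "dx": -4, "dy": 0, "dz": 0, "turn": 0}
    - {"hand": 2, "dx": -4.5, "dy": 0, "dz": 0, "turn": 0}
    - {"hand": 2, "dx": -4.5, "dy": -0.5, "dz": 0, "turn": 0}
    - {"hand": 2, "dx": -4.5, "dy": -0.5, "dz": 0, "turn": 0}
    - {"hand": 2, "dx": -4.5, "dy": -0.5, "dz": 0, "turn": 0}
    - {"hand": 2, "dx": 0, "dy": 0, "dz": 0, "turn": 0}

```text
clock: 6.78
ee_pos: [0.5331, -0.0175, 0.2485]
tcp_rot: [0.001, 0.71, 0.704, -0.001]
force: [0.5, 1.2, -0.7]
width: 0.321
```

apply_moves:
  plan:
    - {"hand": 2, "dx": -3, "dy": -0.5, "dz": 0, "turn": 0}
    - {"hand": 2, "dx": -4.5, "dy": -0.8, "dz": 0, "turn": 0}
    - {"hand": 2, "dx": -5, "dy": -0.8, "dz": 0, "turn": 0}
    - {"hand": 2, "dx": -5, "dy": -0.8, "dz": 0, "turn": 0}
    - {"hand": 2, "dx": -4, "dy": -0.7, "dz": 0, "turn": 0}
    - {"hand": 2, "dx": -3, "dy": -0.2, "dz": 0, "turn": 0}
    - {"hand": 2, "dx": -1, "dy": 0, "dz": 0, "turn": 0}
    - {"hand": 2, "dx": 0, "dy": 0, "dz": 0, "turn": 0}
    - {"hand": 2, "dx": 0, "dy": 0, "dz": 0, "turn": 0}
    - {"hand": 2, "dx": 0, "dy": 0, "dz": 0, "turn": 0}

```text
clock: 8.02
ee_pos: [0.4965, -0.2653, 0.2487]
tcp_rot: [-0.0, 0.706, 0.708, 0.0]
force: [0.1, -1.1, -1.1]
width: 0.32
```

```bash
python3 - <<'E'
from h import *
s=arm.sense(); p=s['ee_pos'];print(p,s['clock'],s['force'],s['width'])
k=snap('D')
print("vial top",circ(k,(p[0],p[1]),p[2]+.0188+.025,.015,.004))
for z,r in((.08,.032),(.08,.028)): print("can",circ(k,(.496,-.269),z,r,.004))
print(circ(k,(.537,-.1057),.02,.05,.006),circ(k,(.542,-.1077),.135,.015,.004))
cs=arm.calibration("side");ims=arm.capture("side")
pickle.dump((cs,ims),open("Ds.pkl","wb"))
cc=ims[60:190,220:360];cv2.imwrite("pics/D.png",np.hstack([cv2.resize(cc,(400,371)),cv2.resize(k[1][0:290,100:413],(400,371))])[:,:,::-1])
E
```

```text
[ 0.49653015 -0.26526389  0.24867173] 8.025 [ 0.05286492 -1.08640282 -1.14943347] 0.32018540755959635
vial top (array([ 0.4968, -0.2677,  0.0156]), 110)
can (array([ 0.4977, -0.2706,  0.0308]), 77)
can (array([ 0.4951, -0.2685,  0.0288]), 92)
(array([ 0.5363, -0.1066,  0.0507]), 139) (array([ 0.5419, -0.1087,  0.0149]), 143)
```

View pics/D.png

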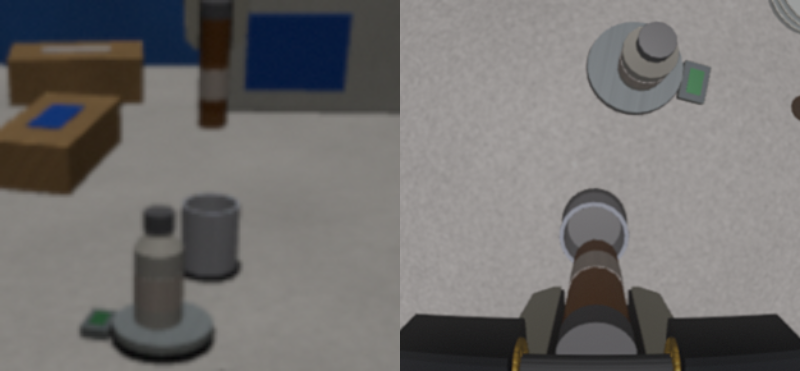

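The side crop shows the vial hanging upright at (214,65). In the wrist crop it lines up with the canister mouth at (595,230), about 1.5 mm off centre. I'll correct that and lower it.

apply_moves:
  plan:
    - {"hand": 2, "dx": -0.2, "dy": 0, "dz": 2, "turn": 0}
    - {"hand": 2, "dx": 0, "dy": 0, "dz": 3, "turn": 0}
    - {"hand": 2, "dx": 0, "dy": 0, "dz": 3, "turn": 0}
    - {"hand": 2, "dx": 0, "dy": 0, "dz": 2, "turn": 0}
    - {"hand": 2, "dx": 0, "dy": 0, "dz": 1, "turn": 0}
    - {"hand": 2, "dx": 0, "dy": 0, "dz": 0.6, "turn": 0}
    - {"hand": 2, "dx": 0, "dy": 0, "dz": 0, "turn": 0}
    - {"hand": 2, "dx": 0, "dy": 0, "dz": 0, "turn": 0}
    - {"hand": 2, "dx": 0, "dy": 0, "dz": 0, "turn": 0}
  squeeze: 10

```text
clock: 9.25
ee_pos: [0.4963, -0.2692, 0.1333]
tcp_rot: [0.001, 0.707, 0.707, 0.0]
force: [0.0, 1.2, -1.2]
width: 0.321
```

apply_moves:
  plan:
    - {"hand": 2, "dx": 0, "dy": 0, "dz": 0.2, "turn": 0}
    - {"hand": 2, "dx": 0, "dy": 0, "dz": 0.2, "turn": 0}
    - {"hand": 2, "dx": 0, "dy": 0, "dz": 0.2, "turn": 0}

```text
clock: 9.62
ee_pos: [0.4959, -0.269, 0.1264]
tcp_rot: [-0.0, 0.707, 0.707, -0.0]
force: [0.6, 1.1, -0.7]
width: 0.317
```

apply_moves:
  plan:
    - {"hand": 2, "dx": 0, "dy": 0, "dz": 0.2, "turn": 0}
    - {"hand": 2, "dx": 0, "dy": 0, "dz": 0.2, "turn": 0}
    - {"hand": 2, "dx": 0, "dy": 0, "dz": 0.2, "turn": 0}

```text
clock: 10.0
ee_pos: [0.496, -0.269, 0.1205]
tcp_rot: [-0.0, 0.707, 0.707, -0.0]
force: [-0.3, 1.0, -1.3]
width: 0.322
```

apply_moves:
  plan:
    - {"hand": 2, "dx": 0, "dy": 0, "dz": 0.2, "turn": 0}
    - {"hand": 2, "dx": 0, "dy": 0, "dz": 0.2, "turn": 0}

```text
clock: 10.25
ee_pos: [0.496, -0.269, 0.1165]
tcp_rot: [-0.0, 0.707, 0.707, -0.0]
force: [0.4, -0.4, -0.9]
width: 0.328
```

apply_moves:
  plan:
    - {"hand": 2, "dx": 0, "dy": 0, "dz": 0.2, "turn": 0}
    - {"hand": 2, "dx": 0, "dy": 0, "dz": 0.2, "turn": 0}

```text
clock: 10.5
ee_pos: [0.4962, -0.2693, 0.1144]
tcp_rot: [0.0, 0.707, 0.707, 0.0]
force: [-3.8, 1.3, 15.2]
width: 0.316
```

```bash
python3 -c "
from h import *
s=arm.sense();print(s['ee_pos'],s['force'])"
```

```text
[ 0.49623317 -0.26930344  0.11436617] [-3.79247116  1.25642508 15.20192675]
```

Contact: the force went from -1 to +15 N at TCP z 0.114, so the canister floor is near 33 mm. I'll ease off and let go.

apply_moves:
  plan:
    - {"hand": 2, "dx": 0, "dy": 0, "dz": -0.15, "turn": 0}
    - {"hand": 2, "dx": 0, "dy": 0, "dz": 0, "turn": 0}
    - {"hand": 2, "dx": 0, "dy": 0, "dz": 0, "turn": 0}

```text
clock: 10.88
ee_pos: [0.4962, -0.2691, 0.1144]
tcp_rot: [0.0, 0.707, 0.707, 0.0]
force: [-0.7, 0.2, 3.6]
width: 0.321
```

apply_moves:
  plan:
    - {"hand": 3.3, "dx": 0, "dy": 0, "dz": 0, "turn": 0}
    - {"hand": 3.8, "dx": 0, "dy": 0, "dz": 0, "turn": 0}
    - {"hand": 5, "dx": 0, "dy": 0, "dz": 0, "turn": 0}
    - {"hand": 7, "dx": 0, "dy": 0, "dz": 0, "turn": 0}
    - {"hand": 7, "dx": 0, "dy": 0, "dz": 0, "turn": 0}
    - {"hand": 7, "dx": 0, "dy": 0, "dz": 0, "turn": 0}
    - {"hand": 7, "dx": 0, "dy": 0, "dz": -3, "turn": 0}
    - {"hand": 7, "dx": 0, "dy": 0, "dz": -4, "turn": 0}
    - {"hand": 9.3, "dx": 0, "dy": 0, "dz": -4, "turn": 0}
    - {"hand": 9.3, "dx": 0, "dy": 0, "dz": -2, "turn": 0}
    - {"hand": 9.3, "dx": 0, "dy": 0, "dz": 0, "turn": 0}
    - {"hand": 9.3, "dx": 0, "dy": 0, "dz": 0, "turn": 0}

```text
clock: 12.38
ee_pos: [0.4953, -0.2686, 0.243]
tcp_rot: [-0.001, 0.707, 0.707, -0.0]
force: [0.8, 0.2, -0.7]
width: 0.998
```

```bash
python3 - <<'E'
from h import *
s=arm.sense(); p=s['ee_pos'];print(p,s['clock'],s['force'],s['width'])
k=snap('E')
print("vial top",circ(k,(.496,-.269),.159,.015,.005))
print("stage",circ(k,(.537,-.1057),.02,.05,.006),"bottle",circ(k,(.542,-.1077),.135,.015,.004))
cs=arm.calibration("side");ims=arm.capture("side")
cc=ims[60:190,220:360];cv2.imwrite("pics/E.png",np.hstack([cv2.resize(cc,(400,371)),cv2.resize(k[1][0:290,100:413],(400,371))])[:,:,::-1])
E
```

```text
[ 0.49527282 -0.26860351  0.24298233] 12.375 [ 0.82929254  0.19946782 -0.72542184] 0.9976289284025452
vial top (array([ 0.4965, -0.2704,  0.0152]), 173)
stage (array([ 0.5362, -0.1068,  0.0507]), 141) bottle (array([ 0.5419, -0.1088,  0.0148]), 138)
```

View pics/E.png

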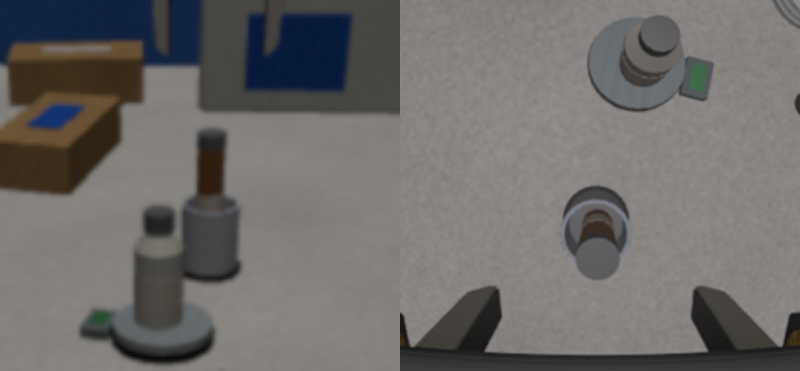

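The vial stands upright and centred in the canister, its cap at (597,258) in the wrist crop, and it has been released. Next is the bottle.

apply_moves:
  plan:
    - {"hand": 9.3, "dx": 4, "dy": 1, "dz": 0, "turn": 0}
    - {"hand": 9.3, "dx": 5, "dy": 1.5, "dz": 0, "turn": 0}
    - {"hand": 9.3, "dx": 4.5, "dy": 1.5, "dz": 0, "turn": 0}
    - {"hand": 9.3, "dx": 2.6, "dy": 0.7, "dz": 0, "turn": 0}
    - {"hand": 9.3, "dx": 0, "dy": 0, "dz": 0, "turn": 0}
    - {"hand": 9.3, "dx": 0, "dy": 0, "dz": 1, "turn": 0}
    - {"hand": 9.3, "dx": 0, "dy": 0, "dz": 0, "turn": 0}
    - {"hand": 9.3, "dx": 0, "dy": 0, "dz": 0, "turn": 0}

```text
clock: 13.48
ee_pos: [0.5426, -0.1094, 0.2339]
tcp_rot: [-0.0, 0.708, 0.706, -0.0]
force: [-0.5, -0.2, 0.2]
width: 0.996
```

```bash
python3 - <<'E'
from h import *
s=arm.sense(); p=s['ee_pos'];print(p,s['clock'],s['force'],s['width'])
k=snap('F')
print("stage",circ(k,(.537,-.1057),.02,.05,.006),"bottle",circ(k,(.542,-.1077),.135,.015,.004))
print("jar",circ(k,(.477,.1045),.072,.031,.003))
E
```

```text
[ 0.54256009 -0.10941736  0.23390455] 13.475 [-0.50999335 -0.15543424  0.22637313] 0.9958558020299987
stage (array([ 0.5374, -0.1026,  0.0504]), 137) bottle (array([ 0.5422, -0.1063,  0.0159]), 148)
jar (array([0.4771, 0.1071, 0.0318]), 61)
```

apply_moves:
  plan:
    - {"hand": 9.3, "dx": 0.2, "dy": 0, "dz": 4, "turn": 0}
    - {"hand": 9.3, "dx": 0, "dy": 0, "dz": 5, "turn": 0}
    - {"hand": 9.3, "dx": 0, "dy": 0, "dz": 4, "turn": 0}
    - {"hand": 9.3, "dx": 0, "dy": 0, "dz": 3, "turn": 0}
    - {"hand": 9.3, "dx": 0, "dy": 0, "dz": 1.1, "turn": 0}
    - {"hand": 9.3, "dx": 0, "dy": 0, "dz": 0, "turn": 0}
    - {"hand": 7, "dx": 0, "dy": 0, "dz": 0, "turn": 0}
    - {"hand": 5.6, "dx": 0, "dy": 0, "dz": 0, "turn": 0}
    - {"hand": 5, "dx": 0, "dy": 0, "dz": 0, "turn": 0}
    - {"hand": 4.5, "dx": 0, "dy": 0, "dz": 0, "turn": 0}
    - {"hand": 4, "dx": 0, "dy": 0, "dz": 0, "turn": 0}
    - {"hand": 3.8, "dx": 0, "dy": 0, "dz": 0, "turn": 0}
  squeeze: 20

```text
clock: 15.02
ee_pos: [0.5426, -0.106, 0.0632]
tcp_rot: [-0.0, 0.707, 0.707, -0.0]
force: [-0.5, -0.6, 1.3]
width: 0.519
```

apply_moves:
  plan:
    - {"hand": 3.8, "dx": 0, "dy": 0, "dz": 0, "turn": 0}
    - {"hand": 3.8, "dx": 0, "dy": 0, "dz": 0, "turn": 0}

```text
clock: 15.28
ee_pos: [0.5427, -0.106, 0.0632]
tcp_rot: [-0.0, 0.707, 0.707, -0.0]
force: [-1.3, 0.4, 2.3]
width: 0.512
```

apply_moves:
  plan:
    - {"hand": 3.8, "dx": 0, "dy": 0, "dz": -3, "turn": 0}
    - {"hand": 3.8, "dx": 0, "dy": 0, "dz": -4, "turn": 0}
    - {"hand": 3.8, "dx": 0, "dy": 0, "dz": -3, "turn": 0}
    - {"hand": 3.8, "dx": 3, "dy": 0, "dz": 0, "turn": 0}
    - {"hand": 3.8, "dx": 5, "dy": 0, "dz": 0, "turn": 0}
    - {"hand": 3.8, "dx": 5, "dy": 0.2, "dz": 0, "turn": 0}
    - {"hand": 3.8, "dx": 5, "dy": 0.2, "dz": 0, "turn": 0}
    - {"hand": 3.8, "dx": 5, "dy": 0.2, "dz": 0, "turn": 0}
    - {"hand": 3.8, "dx": 5, "dy": 0, "dz": 0, "turn": 0}
    - {"hand": 3.8, "dx": 4, "dy": 0, "dz": 0, "turn": 0}
    - {"hand": 3.8, "dx": 3, "dy": 0, "dz": 0, "turn": 0}
    - {"hand": 3.8, "dx": 0, "dy": 0, "dz": 0, "turn": 0}

```text
clock: 16.77
ee_pos: [0.5478, 0.2479, 0.1624]
tcp_rot: [-0.001, 0.705, 0.709, 0.0]
force: [0.5, -0.3, -1.2]
width: 0.51
```

apply_moves:
  plan:
    - {"hand": 3.8, "dx": 0, "dy": 0, "dz": 3, "turn": 0}
    - {"hand": 3.8, "dx": 0, "dy": 0, "dz": 4, "turn": 0}
    - {"hand": 3.8, "dx": 0, "dy": 0, "dz": 3, "turn": 0}
    - {"hand": 3.8, "dx": 0, "dy": 0, "dz": 0.5, "turn": 0}
    - {"hand": 3.8, "dx": 0, "dy": 0, "dz": 0, "turn": 0}
    - {"hand": 3.8, "dx": 0, "dy": 0, "dz": 0, "turn": 0}

```text
clock: 17.52
ee_pos: [0.5502, 0.2441, 0.0597]
tcp_rot: [0.001, 0.707, 0.707, 0.001]
force: [0.2, 0.8, -0.9]
width: 0.514
```

apply_moves:
  plan:
    - {"hand": 3.8, "dx": 0, "dy": 0, "dz": 0.3, "turn": 0}
    - {"hand": 3.8, "dx": 0, "dy": 0, "dz": 0.3, "turn": 0}
    - {"hand": 3.8, "dx": 0, "dy": 0, "dz": 0.2, "turn": 0}
    - {"hand": 3.8, "dx": 0, "dy": 0, "dz": 0.1, "turn": 0}

```text
clock: 18.02
ee_pos: [0.549, 0.2442, 0.0511]
tcp_rot: [-0.0, 0.707, 0.707, 0.0]
force: [-4.3, -1.3, 14.0]
width: 0.515
```

Touched the pad at 14 N. Ease off, release, retreat.

apply_moves:
  plan:
    - {"hand": 3.8, "dx": 0, "dy": 0, "dz": -0.1, "turn": 0}
    - {"hand": 5, "dx": 0, "dy": 0, "dz": 0, "turn": 0}
    - {"hand": 5.6, "dx": 0, "dy": 0, "dz": 0, "turn": 0}
    - {"hand": 7, "dx": 0, "dy": 0, "dz": 0, "turn": 0}
    - {"hand": 9.3, "dx": 0, "dy": 0, "dz": 0, "turn": 0}
    - {"hand": 9.3, "dx": 0, "dy": 0, "dz": 0, "turn": 0}
    - {"hand": 9.3, "dx": 0, "dy": 0, "dz": 0, "turn": 0}
    - {"hand": 9.3, "dx": 0, "dy": 0, "dz": -4, "turn": 0}
    - {"hand": 9.3, "dx": 0, "dy": 0, "dz": -6, "turn": 0}
    - {"hand": 9.3, "dx": 0, "dy": 0, "dz": -5, "turn": 0}
    - {"hand": 9.3, "dx": -5, "dy": -2.5, "dz": 0, "turn": 0}

```text
clock: 19.4
ee_pos: [0.5277, 0.199, 0.2047]
tcp_rot: [0.002, 0.705, 0.709, 0.007]
force: [0.4, -0.6, -0.7]
width: 1.001
```

apply_moves:
  plan:
    - {"hand": 9.3, "dx": -5, "dy": -2.5, "dz": 0, "turn": 0}
    - {"hand": 9.3, "dx": -3.8, "dy": -2.2, "dz": 0, "turn": 0}
    - {"hand": 9.3, "dx": 0, "dy": 0, "dz": 0, "turn": 0}
    - {"hand": 9.3, "dx": 0, "dy": 0, "dz": 0, "turn": 0}
    - {"hand": 9.3, "dx": 0, "dy": 0, "dz": 0, "turn": 0}

```text
clock: 20.02
ee_pos: [0.4775, 0.1075, 0.2001]
tcp_rot: [-0.0, 0.706, 0.708, 0.0]
force: [-0.1, -0.3, -0.2]
width: 1.0
```

```bash
python3 - <<'E'
from h import *
s=arm.sense(); p=s['ee_pos'];print(p,s['clock'],s['force'],s['width'])
k=snap('G')
for r in (.030,.031): print("jar",circ(k,(.477,.105),.072,r,.003))
print("bottle",circ(k,(.549,.2445),.123,.015,.004))
cv2.imwrite("pics/G.png",k[1][:,:,::-1])
E
```

```text
[0.47751827 0.10752098 0.20012236] 20.025 [-0.12613473 -0.27461693 -0.2186519 ] 1.000203394799145
jar (array([0.4775, 0.1046, 0.0316]), 88)
jar (array([0.4777, 0.1044, 0.032 ]), 83)
bottle (array([0.5483, 0.2415, 0.0149]), 132)
```

View pics/G.png

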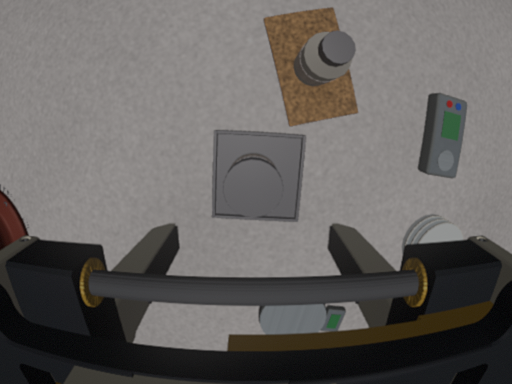

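Wrist view: the bottle stands on the pad (cap at 337,48). The tray spans (215,130) to (299,221) with the jar inside, but the contrast is low. I'll enhance it for exact centres.

```bash
python3 - <<'E'
from h import *
k=pickle.load(open("G.pkl","rb"))
g=cv2.cvtColor(k[1],cv2.COLOR_RGB2GRAY)[115:235,195:320]
g=cv2.createCLAHE(4,(3,3)).apply(cv2.resize(g,None,fx=5,fy=5,interpolation=cv2.INTER_CUBIC))
cv2.imwrite("pics/H.png",g)
E
```

```text
(no output)
```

View pics/H.png

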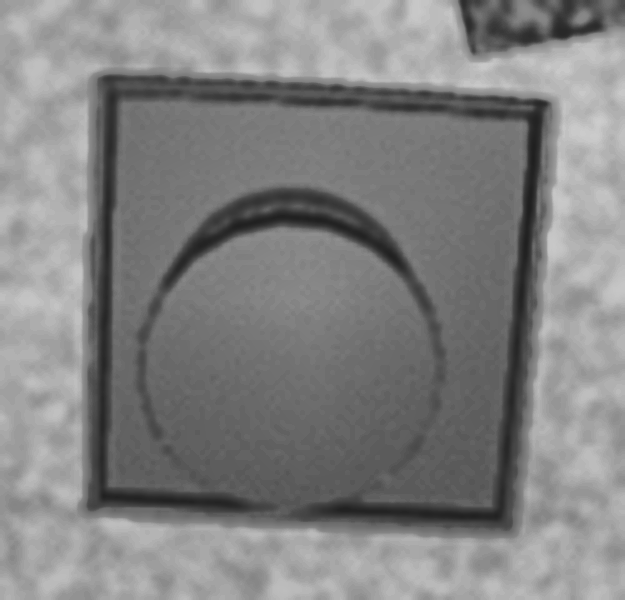

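The jar lid spans x 140–442 and y 222–512 in the crop. The tray's outer corners are at about (100,75), (549,102), (512,530) and (88,508).

```bash
python3 - <<'E'
from h import *
k=pickle.load(open("G.pkl","rb"))
f=lambda p:np.array(p)/5.-.4+[195,115]
j=onz("wrist",f([(140,365),(442,365),(291,222),(291,512)]),.072,k[0]);print(j,j[:2].mean(0),j[2:].mean(0))
q=onz("wrist",f([(100,75),(549,102),(512,530),(88,508)]),.014,k[0]);print(q,q.mean(0),np.hypot(*(q-np.roll(q,1,0)).T))
q=onz("wrist",f([(113,95),(530,115),(497,510),(107,493)]),.014,k[0]);print("inner",q.mean(0),np.hypot(*(q-np.roll(q,1,0)).T))
E
```

```text
[[0.44687738 0.10779838]
 [0.50857788 0.10789964]
 [0.47767371 0.13722058]
 [0.47778071 0.07609362]] [0.47772763 0.10784901] [0.47772721 0.1066571 ]
[[0.43251543 0.16406092]
 [0.53903997 0.15812901]
 [0.53397253 0.05037402]
 [0.42661163 0.05617797]] [0.48303489 0.10718548] [0.10804437 0.10668957 0.10787408 0.10751767]
inner [0.48288453 0.1075405 ] [0.09910168 0.09905518 0.0992147  0.0983588 ]
```

apply_moves:
  plan:
    - {"hand": 9.3, "dx": 0, "dy": 0, "dz": 4, "turn": 0}
    - {"hand": 9.3, "dx": 0, "dy": 0, "dz": 5, "turn": 0}
    - {"hand": 9.3, "dx": 0, "dy": 0, "dz": 4, "turn": 0}
    - {"hand": 9.3, "dx": 0, "dy": 0, "dz": 2.5, "turn": 0}
    - {"hand": 9.3, "dx": 0, "dy": 0, "dz": 0.6, "turn": 0}
    - {"hand": 9.3, "dx": 0, "dy": 0, "dz": 0, "turn": 0}
    - {"hand": 8, "dx": 0, "dy": 0, "dz": 0, "turn": 0}
    - {"hand": 7, "dx": 0, "dy": 0, "dz": 0, "turn": 0}
    - {"hand": 6.3, "dx": 0, "dy": 0, "dz": 0, "turn": 0}
    - {"hand": 5.8, "dx": 0, "dy": 0, "dz": 0, "turn": 0}
    - {"hand": 5, "dx": 0, "dy": 0, "dz": 0, "turn": 0}
    - {"hand": 5, "dx": 0, "dy": 0, "dz": 0, "turn": 0}
  squeeze: 25

```text
clock: 21.58
ee_pos: [0.4772, 0.1061, 0.0396]
tcp_rot: [0.0, 0.707, 0.707, 0.0]
force: [-0.8, 0.3, 4.6]
width: 0.66
```

apply_moves:
  plan:
    - {"hand": 5, "dx": 0, "dy": 0, "dz": 0, "turn": 0}
    - {"hand": 5, "dx": 0, "dy": 0, "dz": 0, "turn": 0}

```text
clock: 21.82
ee_pos: [0.4771, 0.1061, 0.0396]
tcp_rot: [0.0, 0.707, 0.707, 0.0]
force: [-0.9, 0.5, 5.4]
width: 0.667
```

apply_moves:
  plan:
    - {"hand": 5, "dx": 0, "dy": 0, "dz": -2, "turn": 0}
    - {"hand": 5, "dx": 0, "dy": 0, "dz": -4, "turn": 0}
    - {"hand": 5, "dx": 0, "dy": 0, "dz": -3, "turn": 0}
    - {"hand": 5, "dx": -2.2, "dy": 0.6, "dz": 0, "turn": 0}
    - {"hand": 5, "dx": -4, "dy": 1.2, "dz": 0, "turn": 0}
    - {"hand": 5, "dx": -4.5, "dy": 1.2, "dz": 0, "turn": 0}
    - {"hand": 5, "dx": -4.5, "dy": 1.2, "dz": 0, "turn": 0}
    - {"hand": 5, "dx": -4, "dy": 1.2, "dz": 0, "turn": 0}
    - {"hand": 5, "dx": -2, "dy": 0.6, "dz": 0, "turn": 0}
    - {"hand": 5, "dx": 0, "dy": 0, "dz": 0, "turn": 0}
    - {"hand": 5, "dx": 0, "dy": 0, "dz": 0, "turn": 0}
    - {"hand": 5, "dx": 0, "dy": 0, "dz": 0, "turn": 0}

```text
clock: 23.32
ee_pos: [0.5367, -0.1035, 0.1291]
tcp_rot: [-0.001, 0.706, 0.708, 0.0]
force: [-0.2, 0.2, -1.2]
width: 0.659
```

```bash
python3 - <<'E'
from h import *
s=arm.sense(); p=s['ee_pos'];print(p,s['clock'],s['force'],s['width'])
c=arm.calibration("wrist");k=snap('I')
B=pickle.load(open("B.pkl","rb"));print("stageB",circ(B,(.537,-.1057),.02,.05,.005))
print("stage",circ(k,(.537,-.1057),.02,.05,.006),"jar",circ(k,(p[0],p[1]),p[2]+.0188+.014,.031,.004))
sc=arm.calibration("scene");im=arm.capture("scene")
print("stage scene",circ((sc,im),(.537,-.1057),.02,.05,.006,"scene"))
E
```

```text
[ 0.53674225 -0.10347227  0.12908397] 23.325 [-0.22570834  0.18233627 -1.21059077] 0.6594016116936667
stageB (array([ 0.5371, -0.1057,  0.0503]), 169)
stage (array([ 0.5372, -0.1018,  0.0499]), 119) jar (array([ 0.5369, -0.1024,  0.0305]), 105)
stage scene (array([ 0.5378, -0.1055,  0.0499]), 118)
```

apply_moves:
  plan:
    - {"hand": 5, "dx": 0, "dy": 0, "dz": 2, "turn": 0}
    - {"hand": 5, "dx": 0, "dy": 0, "dz": 3, "turn": 0}
    - {"hand": 5, "dx": 0, "dy": 0, "dz": 1.5, "turn": 0}
    - {"hand": 5, "dx": 0, "dy": 0, "dz": 0.5, "turn": 0}
    - {"hand": 5, "dx": 0, "dy": 0, "dz": 0, "turn": 0}
    - {"hand": 5, "dx": 0, "dy": 0, "dz": 0, "turn": 0}
    - {"hand": 5, "dx": 0, "dy": 0, "dz": 0, "turn": 0}

```text
clock: 24.3
ee_pos: [0.5375, -0.1061, 0.0599]
tcp_rot: [0.001, 0.707, 0.707, 0.0]
force: [0.5, 0.2, -1.9]
width: 0.659
```

apply_moves:
  plan:
    - {"hand": 5, "dx": 0, "dy": 0, "dz": 0.3, "turn": 0}
    - {"hand": 5, "dx": 0, "dy": 0, "dz": 0.3, "turn": 0}
    - {"hand": 5, "dx": 0, "dy": 0, "dz": 0.2, "turn": 0}
    - {"hand": 5, "dx": 0, "dy": 0, "dz": 0.1, "turn": 0}

```text
clock: 24.8
ee_pos: [0.5368, -0.106, 0.0515]
tcp_rot: [-0.0, 0.707, 0.707, -0.0]
force: [-4.2, 1.5, 15.6]
width: 0.662
```

Contact with the stage at 16 N. Ease off, release, lift and go to the bottle at (0.548, 0.243).

apply_moves:
  plan:
    - {"hand": 5, "dx": 0, "dy": 0, "dz": -0.1, "turn": 0}
    - {"hand": 6.4, "dx": 0, "dy": 0, "dz": 0, "turn": 0}
    - {"hand": 7, "dx": 0, "dy": 0, "dz": 0, "turn": 0}
    - {"hand": 9.3, "dx": 0, "dy": 0, "dz": 0, "turn": 0}
    - {"hand": 9.3, "dx": 0, "dy": 0, "dz": 0, "turn": 0}
    - {"hand": 9.3, "dx": 0, "dy": 0, "dz": 0, "turn": 0}
    - {"hand": 9.3, "dx": 0, "dy": 0, "dz": -4, "turn": 0}
    - {"hand": 9.3, "dx": 0, "dy": 0, "dz": -5, "turn": 0}
    - {"hand": 9.3, "dx": 0, "dy": 0, "dz": -5, "turn": 0}
    - {"hand": 9.3, "dx": 3, "dy": 0, "dz": -1.5, "turn": 0}
    - {"hand": 9.3, "dx": 5, "dy": 0, "dz": 0, "turn": 0}

```text
clock: 26.18
ee_pos: [0.5382, -0.0275, 0.2082]
tcp_rot: [0.002, 0.709, 0.705, 0.001]
force: [1.4, 0.1, -0.7]
width: 1.001
```

apply_moves:
  plan:
    - {"hand": 9.3, "dx": 5, "dy": 0, "dz": 0, "turn": 0}
    - {"hand": 9.3, "dx": 5, "dy": 0, "dz": 0, "turn": 0}
    - {"hand": 9.3, "dx": 5, "dy": 0.5, "dz": 0, "turn": 0}
    - {"hand": 9.3, "dx": 5, "dy": 0.5, "dz": 0, "turn": 0}
    - {"hand": 9.3, "dx": 4, "dy": 0.2, "dz": 0, "turn": 0}
    - {"hand": 9.3, "dx": 2.8, "dy": 0, "dz": 0, "turn": 0}
    - {"hand": 9.3, "dx": 0, "dy": 0, "dz": 0, "turn": 0}
    - {"hand": 9.3, "dx": 0, "dy": 0, "dz": 0, "turn": 0}
    - {"hand": 9.3, "dx": 0, "dy": 0, "dz": 0, "turn": 0}

```text
clock: 27.3
ee_pos: [0.5494, 0.2396, 0.2063]
tcp_rot: [0.001, 0.708, 0.706, -0.0]
force: [0.4, 0.8, -0.2]
width: 1.0
```

```bash
python3 - <<'E'
from h import *
s=arm.sense(); p=s['ee_pos'];print(p,s['clock'],s['force'],s['width'])
k=snap('J')
print("bottle",circ(k,(.549,.2435),.123,.015,.004))
E
```

```text
[0.5494472  0.23958028 0.20625007] 27.3 [ 0.37702068  0.84559712 -0.15148703] 1.0000459806800097
bottle (array([0.5489, 0.2437, 0.0158]), 172)
```

apply_moves:
  plan:
    - {"hand": 9.3, "dx": 0.1, "dy": 0, "dz": 4, "turn": 0}
    - {"hand": 9.3, "dx": 0, "dy": 0, "dz": 5, "turn": 0}
    - {"hand": 9.3, "dx": 0, "dy": 0, "dz": 4, "turn": 0}
    - {"hand": 9.3, "dx": 0, "dy": 0, "dz": 2.5, "turn": 0}
    - {"hand": 9.3, "dx": 0, "dy": 0, "dz": 0, "turn": 0}
    - {"hand": 9.3, "dx": 0, "dy": 0, "dz": 0, "turn": 0}
    - {"hand": 7, "dx": 0, "dy": 0, "dz": 0, "turn": 0}
    - {"hand": 5.6, "dx": 0, "dy": 0, "dz": 0, "turn": 0}
    - {"hand": 5, "dx": 0, "dy": 0, "dz": 0, "turn": 0}
    - {"hand": 4.5, "dx": 0, "dy": 0, "dz": 0, "turn": 0}
    - {"hand": 4, "dx": 0, "dy": 0, "dz": 0, "turn": 0}
    - {"hand": 3.8, "dx": 0, "dy": 0, "dz": 0, "turn": 0}
  squeeze: 20

```text
clock: 28.85
ee_pos: [0.5488, 0.243, 0.0511]
tcp_rot: [-0.0, 0.707, 0.707, -0.0]
force: [-0.3, 0.3, 0.3]
width: 0.511
```

apply_moves:
  plan:
    - {"hand": 3.8, "dx": 0, "dy": 0, "dz": 0, "turn": 0}
    - {"hand": 3.8, "dx": 0, "dy": 0, "dz": 0, "turn": 0}

```text
clock: 29.1
ee_pos: [0.5488, 0.243, 0.0511]
tcp_rot: [-0.0, 0.707, 0.707, -0.0]
force: [0.3, 0.1, 0.9]
width: 0.512
```

apply_moves:
  plan:
    - {"hand": 3.8, "dx": 0, "dy": 0, "dz": -2, "turn": 0}
    - {"hand": 3.8, "dx": 0, "dy": 0, "dz": -4, "turn": 0}
    - {"hand": 3.8, "dx": -3, "dy": -1.5, "dz": 0, "turn": 0}
    - {"hand": 3.8, "dx": -4.3, "dy": -2.1, "dz": 0, "turn": 0}
    - {"hand": 3.8, "dx": -4.3, "dy": -2.1, "dz": 0, "turn": 0}
    - {"hand": 3.8, "dx": -2, "dy": -0.85, "dz": 0, "turn": 0}
    - {"hand": 3.8, "dx": 0, "dy": 0, "dz": 0, "turn": 0}
    - {"hand": 3.8, "dx": 0, "dy": 0, "dz": 3, "turn": 0}
    - {"hand": 3.8, "dx": 0, "dy": 0, "dz": 2, "turn": 0}
    - {"hand": 3.8, "dx": 0, "dy": 0, "dz": 0, "turn": 0}
    - {"hand": 3.8, "dx": 0, "dy": 0, "dz": 0, "turn": 0}
    - {"hand": 3.8, "dx": 0, "dy": 0, "dz": 0, "turn": 0}

```text
clock: 30.6
ee_pos: [0.4844, 0.1078, 0.062]
tcp_rot: [0.0, 0.707, 0.707, 0.001]
force: [0.3, 0.8, -0.6]
width: 0.51
```

apply_moves:
  plan:
    - {"hand": 3.8, "dx": -0.1, "dy": -0.1, "dz": 0.3, "turn": 0}
    - {"hand": 3.8, "dx": 0, "dy": 0, "dz": 0.4, "turn": 0}
    - {"hand": 3.8, "dx": 0, "dy": 0, "dz": 0.3, "turn": 0}
    - {"hand": 3.8, "dx": 0, "dy": 0, "dz": 0.1, "turn": 0}
    - {"hand": 3.8, "dx": 0, "dy": 0, "dz": 0.1, "turn": 0}

```text
clock: 31.22
ee_pos: [0.4823, 0.106, 0.0509]
tcp_rot: [-0.0, 0.707, 0.707, -0.0]
force: [-4.7, -0.3, 21.9]
width: 0.506
```

apply_moves:
  plan:
    - {"hand": 3.8, "dx": 0, "dy": 0, "dz": -0.15, "turn": 0}
    - {"hand": 3.8, "dx": 0, "dy": 0, "dz": 0, "turn": 0}
    - {"hand": 5, "dx": 0, "dy": 0, "dz": 0, "turn": 0}
    - {"hand": 5.6, "dx": 0, "dy": 0, "dz": 0, "turn": 0}
    - {"hand": 7, "dx": 0, "dy": 0, "dz": 0, "turn": 0}
    - {"hand": 9.3, "dx": 0, "dy": 0, "dz": 0, "turn": 0}
    - {"hand": 9.3, "dx": 0, "dy": 0, "dz": 0, "turn": 0}
    - {"hand": 9.3, "dx": 0, "dy": 0, "dz": 0, "turn": 0}
    - {"hand": 9.3, "dx": 0, "dy": 0, "dz": -4, "turn": 0}
    - {"hand": 9.3, "dx": 0, "dy": 0, "dz": -6, "turn": 0}
    - {"hand": 9.3, "dx": 0, "dy": 0, "dz": -6, "turn": 0}
    - {"hand": 9.3, "dx": 0, "dy": 0, "dz": 0, "turn": 0}

```text
clock: 32.72
ee_pos: [0.4856, 0.1068, 0.2153]
tcp_rot: [0.003, 0.707, 0.707, 0.005]
force: [-0.4, -0.1, -0.5]
width: 1.003
```

apply_moves:
  plan:
    - {"hand": 9.3, "dx": -4, "dy": 2, "dz": 0, "turn": 0}
    - {"hand": 9.3, "dx": -4, "dy": 3, "dz": 0, "turn": 0}
    - {"hand": 9.3, "dx": -3, "dy": 3, "dz": 0, "turn": 0}
    - {"hand": 9.3, "dx": 0, "dy": 0, "dz": 0, "turn": 0}
    - {"hand": 9.3, "dx": 0, "dy": 0, "dz": 0, "turn": 0}
    - {"hand": 9.3, "dx": 0, "dy": 0, "dz": 0, "turn": 0}

```text
clock: 33.48
ee_pos: [0.5614, -0.0023, 0.2102]
tcp_rot: [-0.001, 0.706, 0.708, -0.0]
force: [0.9, -0.6, 0.1]
width: 1.0
```

```bash
python3 - <<'E'
from h import *
s=arm.sense(); p=s['ee_pos'];print(p,s['clock'],s['force'],s['width'])
k=snap('K')
print("bottle",circ(k,(.483,.107),.123,.015,.004),proj("wrist",[.483,.107,.014],k[0]))
sc=(arm.calibration("scene"),arm.capture("scene"));sd=(arm.calibration("side"),arm.capture("side"))
pickle.dump((sc,sd),open("K2.pkl","wb"))
print("jar",circ(sc,(.537,-.1055),.084,.031,.004,"scene"),circ(sd,(.537,-.1055),.084,.031,.004,"side"))
g=cv2.createCLAHE(3,(3,3)).apply(cv2.cvtColor(k[1],cv2.COLOR_RGB2GRAY))
u,v=proj("wrist",[.483,.107,.014],k[0])[0].astype(int);u0,v0=max(u-65,0),max(v-65,0);print(u0,v0)
cr=cv2.cvtColor(cv2.resize(g[v0:v0+130,u0:u0+130],(300,300),interpolation=2),8)
cr2=cv2.resize(sd[1][110:300,160:350],(300,300))[:,:,::-1]
x=cv2.resize(sc[1],(600,300))[:,:,::-1]
cv2.imwrite("pics/K.png",np.vstack([np.hstack([cr,cr2]),x]))
E
```

```text
[ 0.56142999 -0.00225555  0.2102042 ] 33.475 [ 0.9101548  -0.62495339  0.07797159] 0.9997662190208784
bottle (array([0.4829, 0.1049, 0.0152]), 105) [[188.61748251  87.23193421]]
jar (array([ 0.538 , -0.1067,  0.0307]), 148) (array([ 0.5361, -0.1045,  0.0305]), 76)
123 22
```

View pics/K.png

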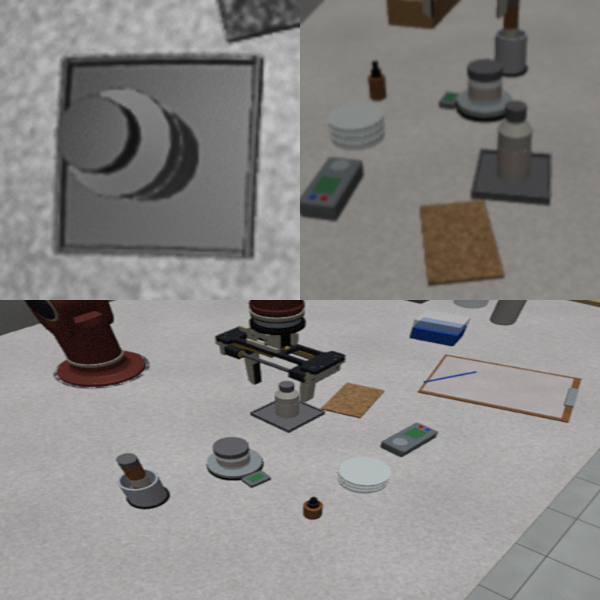

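The bottle stands in the tray and the jar on the stage, with the bystanders in place. The vial looks slanted in the squashed scene panel, cap at (130,462), so I'll check that against projection.

```bash
python3 - <<'E'
from h import *
(sc,sd)=pickle.load(open("K2.pkl","rb"))
Z=.1135-.0806+.125
for n,k in (("scene",sc),("side",sd)):
    print(n,proj(n,[[.496,-.2693,.034],[.496,-.2693,.08],[.496,-.2693,Z]],k[0]).round(1).tolist(), circ(k,(.496,-.2693),Z,.015,.005,n))
a=cv2.resize(sc[1][150:270,80:180],(500,600));b=cv2.resize(sd[1][90:160,250:320],(300,300))
cv2.imwrite("pics/L.png",np.hstack([a,np.vstack([b,b*0])])[:,:,::-1])
# bottle vs tray by hand from K crop (scale 130/300, origin 123,22)
k=pickle.load(open("K.pkl","rb"));f=lambda p:(np.array(p)*130/300-.28)+[123,22]
q=onz("wrist",f([(62,57),(262,57),(252,258),(55,252)]),.014,k[0]);print("tray",q.mean(0),np.hypot(*(q-np.roll(q,1,0)).T))
print("cap",onz("wrist",f([(96,133)]),.123,k[0]))
E
```

```text
scene [[124.2, 241.4], [118.8, 227.9], [108.4, 202.1]] (array([ 0.4956, -0.2708,  0.0153]), 154)
side [[291.9, 144.7], [292.4, 131.2], [293.2, 106.8]] (array([ 0.4934, -0.2736,  0.0147]), 62)
tray [0.4838863  0.10591963] [0.1087324  0.10940493 0.10775116 0.10901936]
cap [[0.48502336 0.10447371]]
```

View pics/L.png

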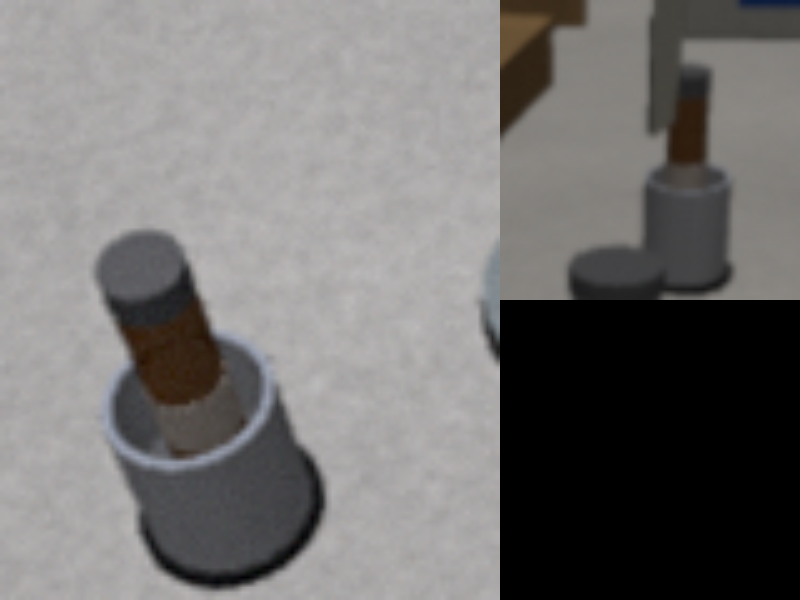

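The slant is only perspective: the cap is 1.5 mm from where an upright vial's would be, and the vial stands in the middle of the canister. Everything is in place, so I'm handing in.

```bash
python3 -c "
from bench import arm
print(arm.hand_in())"
```

```text
the job is handed in; nothing more can be done
None
```

The job is done and handed in at about 34 s of the 131 s allowed; no verdict was reported.

**What I did**
1. I put the vial into the canister, lowering it until it touched the raised floor. The force rose to about 15 N with the floor at about 33 mm, and I eased off before letting go.
2. I moved the bottle to the cork pad, the jar to the stage, then the bottle to the tray. Each was set down by touch, at 14 to 22 N.

**Last checks**
- **Vial:** upright, with its cap within about 1.5 mm of the canister's axis in the scene view. In the side view the gripper partly hid it, and that fit read about 5 mm off, so I gave it less weight.
- **Jar:** within about 1–2 mm of the stage centre in both the scene and side views.
- **Bottle:** about 1–2 mm from the tray centre.
- **Bystanders:** the dropper, dishes and meter looked untouched in the final pictures; I didn't re-measure their positions.
- **Gripper:** open, at z = 0.21 m, touching nothing.

My first two move calls were refused because rows had missing fields. The arm didn't move, but two camera calls were wasted.

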